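Line up sample cylinders by size on the purge rail

ROBOT

A 6-joint arm with a two-finger parallel gripper is mounted at the origin on the work surface. World frame = base frame: x ahead of the robot, y to its left, z up, the work surface at z = 0. Lengths are in m, angles in rad, forces in N, time in s.
With the tool pointing down it reaches from about 0.3 to 0.825 m from the base axis. Payload 5.4 kg.
Tool frame: the origin (TCP) lies midway between the tips of the shut fingers; the grasp point (between the pads) lies 19 mm behind it (manip.grip_point_offset is the distance from the TCP to the grasp point, in m); z points along the fingers, y is the line along which they close (so a half turn about z gives the same grasp; the last joint's range is limited). The gripper opens to 92 mm and grips with 3 to 60 N. Pads are 20 mm wide; open, the fingers measure 128 mm over their backs; the gripper's body (75 mm by 189 mm) begins 69 mm behind the grasp point.
Start: joints at [-1.487, 0.158, 1.597, -0, 1.386, -0.21], TCP at [0.166, -0.55, 0.215] pointing down, gripper open.
Joint ranges: [-2.91, 2.91], [-0.94, 2.29], [0.18, 2.7], [-1.29, 4.43], [0.17, 2.64], [-3, 3]. Speed limits (rad/s): [2.57, 2.57, 3.14, 3.14, 3.14, 3.14].

INTERFACE

Orientations are given as a unit quaternion [x, y, z, w].
In Python, from station import manip gives the robot as it stands.
- The arm moves only by the tool arm_command, never from a script. Its argument "steps" is a list of rows, each a list of 6 numbers: the shift along the tool's x, y, z in mm, then the turn, a rotation vector about the tool's x, y, z in rad. A call has 1 to 12 rows; each row shifts and turns the commanded pose from where the row before left it, along the tool's axes as they then stand; what a row does not reach is not made up. A row lasts 1/10 s, in which the tool goes at most 50 mm and 8.59 degrees, less where a joint would pass 70% of its speed; a pose out of reach is approached as far as the arm can. A call is refused whole if a number of a shift passes 50 or a number of a turn 0.15, either way. A call with a gripper value outside its range is refused whole. "jaw" is the opening, from -1 (shut) to 1 (fully open), set as the call begins (left out, the last holds). The fingers move at their own pace and stop on an object; "newtons" is the grip in N (left out, the last holds). Time passes only in rows, so rows that do not move let the fingers close. It gives the time, the measured TCP pose, the force, the opening and the grip force at its end, in the units of the state.
- manip.observe(): the state, without advancing time (a new reading comes with each control period).
- manip.get_image(name): name is "scene" or "top" or "wrist"; returns a dict with "frame" (384x512x3 uint8, blue, green, red), "camera_matrix" (3x3 intrinsics, pixels), "cam_to_world" (4x4, takes a point from camera to world coordinates); the wrist camera has in their place "mount" (4x4, takes a point from camera to tool coordinates, whose origin is the TCP and whose axes are the flange's). Camera axes: x right, y up, looking along -z (the intrinsics and any distortion apply to the point x, -y, -z); pixel columns grow to the right and rows downward; lengths in m; the calibration is good to about 2 mm. A picture is of the moment at which its call begins: read the wrist's pose just before it. There is no depth.
- manip.sign_off(): hands the job in; it is judged then, once.
The state is a dict: "time": time; "q": joint angles; "dq": joint speeds; "joint_torque": joint torques, N m; "tool_pos": TCP position; "tcp_rot": TCP orientation; "contact_force": force on the tool from outside, world axes, zero at the start; "ft_torque": the same for the moment, N m; "finger_gap": finger opening in m; "grasp_force": force on a finger pad.
Only numpy, scipy, OpenCV 4.12 (cv2) and the standard library are available. Lean on these libraries where they do the work, as an engineer would, in place of code of your own. Each camera call takes 0.05 s, during which the arm holds its last target. There are 200 camera calls.

TASK

Get the four steel sample cylinders ready for purging: stand them upright on the purge rail, one in the middle of each rubber pad, in order of size, with the smallest next to the inlet valve (the block with the black star knob) and the largest at the flowmeter end. Don't knock any cylinder over on the way, and leave the green-capped glass jar standing where it is.

Things in the scene. Friction and masses are not known exactly. Their poses are not given: they have to be found in the camera images.
- cyl_small: the smallest of four closed stainless steel sample cylinders, standing loose on the bench: smooth straight tube 26 mm in diameter from its foot up to 58 mm, topped by a small brass stub 15 mm in diameter and 12 mm high, 70 mm tall in all, about 140 g; origin at the centre of its underside, z up its axis
- cyl_medium: the second smallest of four closed stainless steel sample cylinders, standing loose on the bench: smooth straight tube 32 mm in diameter from its foot up to 74 mm, topped by a small brass stub 15 mm in diameter and 12 mm high, 86 mm tall in all, about 220 g; origin at the centre of its underside, z up its axis
- cyl_large: the second largest of four closed stainless steel sample cylinders, standing loose on the bench: smooth straight tube 38 mm in diameter from its foot up to 90 mm, topped by a small brass stub 15 mm in diameter and 12 mm high, 102 mm tall in all, about 330 g; origin at the centre of its underside, z up its axis
- cyl_xlarge: the largest of four closed stainless steel sample cylinders, standing loose on the bench: smooth straight tube 44 mm in diameter from its foot up to 106 mm, topped by a small brass stub 15 mm in diameter and 12 mm high, 118 mm tall in all, about 460 g; origin at the centre of its underside, z up its axis
- pad_a: one of four alike fixed black rubber pads, 68 mm in diameter, 4 mm thick, in a row 95 mm apart on the purge rail (aluminium profile 80 mm wide, 578 mm long, 15 mm high; a thin tube with brass ports along its far side reaches 30 mm up); origin at the centre of its underside, its top 19 mm above the bench; x square to the row, away from the robot, y along it. Letters tell no order
- pad_b: one of four alike fixed black rubber pads, 68 mm in diameter, 4 mm thick, in a row 95 mm apart on the purge rail (aluminium profile 80 mm wide, 578 mm long, 15 mm high; a thin tube with brass ports along its far side reaches 30 mm up); origin at the centre of its underside, its top 19 mm above the bench; x square to the row, away from the robot, y along it. Letters tell no order
- pad_c: one of four alike fixed black rubber pads, 68 mm in diameter, 4 mm thick, in a row 95 mm apart on the purge rail (aluminium profile 80 mm wide, 578 mm long, 15 mm high; a thin tube with brass ports along its far side reaches 30 mm up); origin at the centre of its underside, its top 19 mm above the bench; x square to the row, away from the robot, y along it. Letters tell no order
- pad_d: one of four alike fixed black rubber pads, 68 mm in diameter, 4 mm thick, in a row 95 mm apart on the purge rail (aluminium profile 80 mm wide, 578 mm long, 15 mm high; a thin tube with brass ports along its far side reaches 30 mm up); origin at the centre of its underside, its top 19 mm above the bench; x square to the row, away from the robot, y along it. Letters tell no order
- inlet: the inlet valve, fixed at one end of the rail (which end varies): steel block 60 x 54 mm with brass fittings and a black star knob on top, 82 mm tall; origin at the centre of its underside, in line with the row, 102.5 mm from the centre of the nearest pad. At the rail's other end stands the flowmeter (clear tube with red float on an aluminium block, 120 mm tall)
- bottle: closed clear glass jar with a green cap, 56 mm in diameter, 105 mm tall, 220 g, standing loose on the bench among the cylinders, not part of the job; origin at the centre of its underside
Mind the look-alikes: they are no part of the job. Leave any red look-alike of the cyl_small alone.

How it is judged:
At the end, for the whole second after the job is handed in: Each cylinder stands upright (within 0.08 rad) and at rest on a pad, its centre within 12 mm of the pad's centre; counted from the inlet valve they are smallest, second smallest, second largest, largest. The glass jar stands within 30 mm of where it was ((horizontal distance between cyl_small and pad_a below 0.012 m or horizontal distance between cyl_small and pad_b below 0.012 m or horizontal distance between cyl_small and pad_c below 0.012 m or horizontal distance between cyl_small and pad_d below 0.012 m) and horizontal distance between cyl_small and inlet between 0.0825 and 0.1225 m and height (world z) of cyl_small between 0.015 and 0.023 m and angle between each of cyl_small, cyl_medium, cyl_large, cyl_xlarge's own z axis and vertical below 0.08 rad and linear speed of each of cyl_small, cyl_medium, cyl_large, cyl_xlarge below 0.02 m/s and angular speed of each of cyl_small, cyl_medium, cyl_large, cyl_xlarge below 0.2 rad/s and (horizontal distance between cyl_medium and pad_a below 0.012 m or horizontal distance between cyl_medium and pad_b below 0.012 m or horizontal distance between cyl_medium and pad_c below 0.012 m or horizontal distance between cyl_medium and pad_d below 0.012 m) and horizontal distance between cyl_medium and inlet between 0.1775 and 0.2175 m and height (world z) of cyl_medium between 0.015 and 0.023 m and (horizontal distance between cyl_large and pad_a below 0.012 m or horizontal distance between cyl_large and pad_b below 0.012 m or horizontal distance between cyl_large and pad_c below 0.012 m or horizontal distance between cyl_large and pad_d below 0.012 m) and horizontal distance between cyl_large and inlet between 0.2725 and 0.3125 m and height (world z) of cyl_large between 0.015 and 0.023 m and (horizontal distance between cyl_xlarge and pad_a below 0.012 m or horizontal distance between cyl_xlarge and pad_b below 0.012 m or horizontal distance between cyl_xlarge and pad_c below 0.012 m or horizontal distance between cyl_xlarge and pad_d below 0.012 m) and horizontal distance between cyl_xlarge and inlet between 0.3675 and 0.4075 m and height (world z) of cyl_xlarge between 0.015 and 0.023 m and distance of bottle from where it was at the start of the episode below 0.03 m and angle between bottle's own z axis and vertical below 0.1 rad); the robot touches nothing.
It fails at once if a sample cylinder is knocked over (tilted by more than 1 rad) (angle between any of cyl_small, cyl_medium, cyl_large, cyl_xlarge's own z axis and vertical above 1 rad).
It fails at once if the glass jar is shifted by more than 30 mm or tipped by more than 0.4 rad (distance of bottle from where it was at the start of the episode above 0.03 m or angle between bottle's own z axis and vertical above 0.4 rad).
It also fails if it takes over 109 s, if anything falls off the work surface, if the arm or the gripper's body presses on something with over 40 N, if the wrist force passes 120 N, or if a joint passes its speed limit or range.

## Working session

There is one attempt and no reset: what is moved stays moved. The work goes in short steps, Python scripts to look and compute and a tool call to move; the robot and the scene stay as the last step left them, time stands still between calls to the robot, and variables do not carry over. Pictures are saved under pics/ and viewed, at most 14 in all, crops included, and the job is handed in when it is done.

Besides the shell and the picture viewer there is one more tool, called after "Request:" as a command line: name --pt "numbers of a row" for each row, then --argument value for the rest. arm_command: Moves the arm, as the interface text tells. Its arguments: {"type":"object","properties":{"steps":{"type":"array","items":{"type":"array","items":{"type":"number"}}},"jaw":{"type":"number"},"newtons":{"type":"number"}},"required":["steps"]}

```bash
mkdir -p pics
python3 - <<'E'
from station import manip
import cv2,numpy as np,pickle
d={}
for n in("top","scene"):
    m=manip.get_image(n);d[n]=m;cv2.imwrite(f"pics/{n}0.png",cv2.resize(m["frame"],(800,600),interpolation=cv2.INTER_CUBIC))
    print(n,np.round(m["camera_matrix"],1).tolist(),np.round(m["cam_to_world"],3).tolist(),[k for k in m])
pickle.dump(d,open("im0.pkl","wb"))
s=manip.observe();print(s["time"],s["tool_pos"],s["tcp_rot"],s["finger_gap"],s["contact_force"])
E
```

```text
top [[393.0, 0.0, 253.4], [0.0, 393.0, 190.5], [0.0, 0.0, 1.0]] [[0.016, 0.994, -0.108, 0.431], [-1.0, 0.013, -0.023, 0.003], [-0.021, 0.108, 0.994, 0.872], [0.0, 0.0, 0.0, 1.0]] ['frame', 'camera_matrix', 'cam_to_world']
scene [[361.1, 0.0, 250.6], [0.0, 361.1, 192.5], [0.0, 0.0, 1.0]] [[-0.056, -0.681, 0.73, 1.066], [0.998, -0.043, 0.037, 0.052], [0.006, 0.731, 0.683, 0.58], [0.0, 0.0, 0.0, 1.0]] ['frame', 'camera_matrix', 'cam_to_world']
0.1 [ 0.16642737 -0.54982048  0.21374013] [ 9.89230350e-01  1.46364782e-01  2.70184023e-05 -8.14712618e-04] 0.09198839956924398 [-0.33643345  0.29654856  0.97071236]
```

View pics/top0.png

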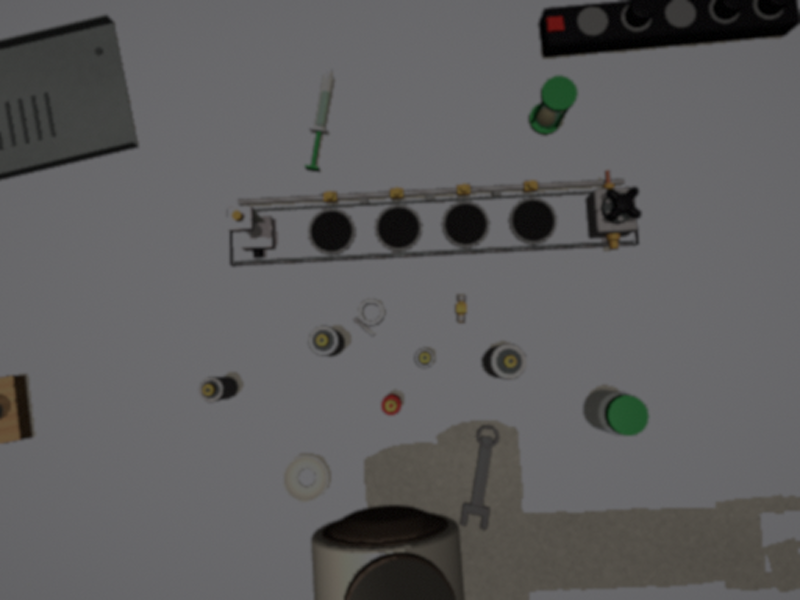

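View pics/scene0.png

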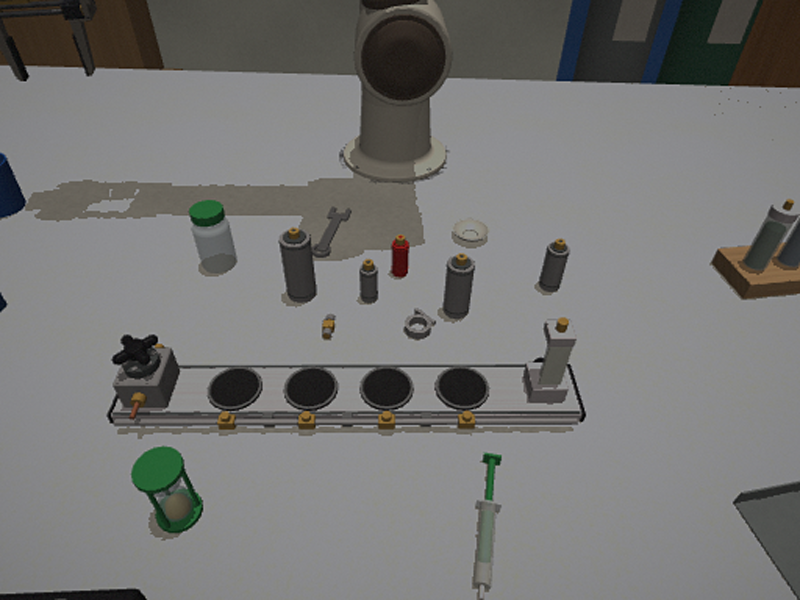

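```bash
cat > h.py <<'E'
import cv2,numpy as np
def ray(m,u,v):
    K=np.array(m["camera_matrix"]);T=np.array(m["cam_to_world"])
    p=np.linalg.solve(K,[u,v,1.]);return T[:3,3],T[:3,:3]@[p[0],-p[1],-p[2]]
def atz(m,u,v,z):
    o,d=ray(m,u,v);return (o+d*(z-o[2])/d[2])[:2]
def brass(f,u,v,r=8):
    u,v=int(round(u)),int(round(v));c=f[v-r:v+r+1,u-r:u+r+1].astype(float)
    w=np.clip((c[...,2]+c[...,1])/2-c[...,0]-25,0,None);y,x=np.mgrid[-r:r+1,-r:r+1]
    return u+(w*x).sum()/w.sum(),v+(w*y).sum()/w.sum()
E
python3 - <<'E'
from h import *;import pickle
d=pickle.load(open("im0.pkl","rb"));s=1.5625
st={"S":(.070,(424,357),(368,262)),"M":(.086,(209,389),(560,243)),"L":(.102,(321,340),(460,258)),"X":(.118,(510,361),(294,232))}
for n,(z,a,b) in st.items():
    for c,p in(("top",a),("scene",b)):
        q=brass(d[c]["frame"],p[0]/s,p[1]/s,6);print(n,c,np.round(np.array(q)*s,1),np.round(atz(d[c],*q,z-(0 if c=="top" else .004)),4))
g=cv2.cvtColor(d["top"]["frame"],cv2.COLOR_BGR2GRAY)
for u,v in((332,232),(399,228),(466,224),(533,221)):
    u0,v0=int(u/s),int(v/s);m=(g[v0-18:v0+19,u0-18:u0+19]<50).astype(np.uint8)
    k,l,S,C=cv2.connectedComponentsWithStats(m);i=l[18,18];q=C[i]+[u0-18,v0-18]
    print("pad",q*s,S[i],np.round(atz(d["top"],*q,.019),4))
for p,z in(((627,414),.105),((621,205),.08)):print(np.round(atz(d["top"],p[0]/s,p[1]/s,z),4))
for p in((235,388),(311,388),(387,388),(462,388)):print("padscene",np.round(atz(d["scene"],p[0]/s,p[1]/s,.019),4))
f=d["top"]["frame"][195:275,120:350];f=cv2.convertScaleAbs(f,alpha=1.6);cv2.imwrite("pics/crop.png",cv2.resize(f,None,fx=3.4,fy=3.4,interpolation=cv2.INTER_CUBIC))
E
```

```text
S top [424.1 357.1] [ 0.4411 -0.0164]
S scene [367.9 262.7] [ 0.4394 -0.0142]
M top [207.9 388.9] [0.3962 0.2589]
M scene [559.8 242.1] [0.3941 0.2627]
L top [321.7 339.4] [0.4608 0.113 ]
L scene [461.1 257. ] [0.4583 0.1158]
X top [509.3 361. ] [ 0.4374 -0.1188]
X scene [293.2 231.2] [ 0.4358 -0.1176]
pad [330.76901184 230.52140255] [  5   5  27  26 549] [0.6181 0.1164]
pad [397.76136364 227.03409091] [  5   5  26  27 550] [0.6242 0.0216]
pad [464.96245583 223.4457818 ] [  5   5  27  27 566] [ 0.6304 -0.0733]
pad [532.49781086 219.96771016] [  5   5  27  27 571] [ 0.6365 -0.1682]
[ 0.3754 -0.2639]
[ 0.643  -0.2714]
padscene [ 0.6382 -0.1641]
padscene [ 0.6325 -0.0697]
padscene [0.6267 0.0249]
padscene [0.621  0.1185]
```

View pics/crop.png

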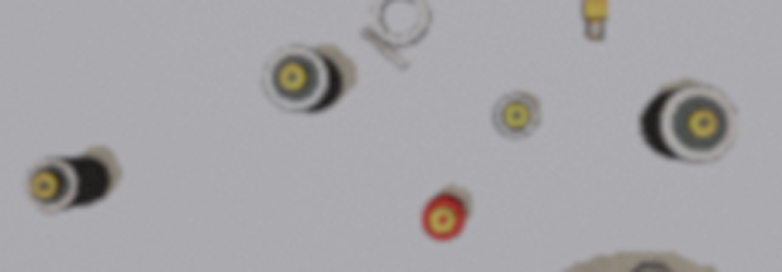

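Candidates (top view, 800-px): red (391,405) is the look-alike, so it stays. The steel ones are small (424,357), large (322,339), medium (208,389) and xlarge (509,361). Their sizes match in both views. The inlet is at right (-y). I'll turn the gripper square to the row first.

Request:
arm_command --pt "0 0 -10 0 0 0.115" --pt "0 0 -10 0 0 0.115" --pt "0 0 0 0 0 0" --jaw 1 --newtons 25

```text
time: 0.4
tool_pos: [0.1666, -0.551, 0.2357]
tcp_rot: [0.999, 0.032, 0.0, 0.001]
contact_force: [-0.1, -0.7, 0.4]
finger_gap: 0.092
grasp_force: 0.0
```

```bash
cat > go.py <<'E'
import sys,numpy as np
from scipy.spatial.transform import Rotation as R
from station import manip
s=manip.observe();r=R.from_quat(s["tcp_rot"])
P=dict(X=(.4365,-.118),L=(.4595,.1145),M=(.395,.261),S=(.440,-.0155),P4=(.6195,.1175),P3=(.6255,.0235),P2=(.6315,-.0715),P1=(.6375,-.166))
def rel(p,z=None):
    p=np.array(P[p] if isinstance(p,str) else p);return np.round(1e3*r.inv().apply([*(p-s["tool_pos"][:2]),0]),1)
if __name__=="__main__":
    x=r.as_matrix()[:,0];print("t",s["time"],"pos",np.round(s["tool_pos"],4),"yaw",round(np.arctan2(x[1],x[0]),4),"zaxis",np.round(r.as_matrix()[:,2],3))
    for a in sys.argv[1:]:print(a,rel(a))
E
python3 go.py X
```

```text
t 0.4 pos [ 0.1666 -0.551   0.2357] yaw 0.0635 zaxis [ 0.    -0.002 -1.   ]
X [ 296.9 -415.    -0.8]
```

Request:
arm_command --pt "20 -28 0 0 0 0" --pt "25 -35 0 0 0 0" --pt "25 -35 0 0 0 0" --pt "25 -35 0 0 0 0" --pt "25 -35 0 0 0 0" --pt "25 -35 0 0 0 0" --pt "25 -35 0 0 0 0" --pt "25 -35 0 0 0 0" --pt "25 -35 0 0 0 0" --pt "25 -35 0 0 0 0" --pt "25 -35 0 0 0 0" --pt "0 0 0 0 0 0"

```text
time: 1.6
tool_pos: [0.4131, -0.1518, 0.2339]
tcp_rot: [0.999, 0.037, -0.0, -0.001]
contact_force: [-0.7, -0.7, -0.4]
finger_gap: 0.0919
grasp_force: 0.0
```

```bash
python3 go.py X
python3 - <<'E'
from station import manip
from h import *
from scipy.spatial.transform import Rotation as R
s=manip.observe();m=manip.get_image("wrist");f=m["frame"];cv2.imwrite("pics/w1.png",cv2.resize(f,(800,600)))
T=np.eye(4);T[:3,:3]=R.from_quat(s["tcp_rot"]).as_matrix();T[:3,3]=s["tool_pos"];C=T@np.array(m["mount"])
K=np.array(m["camera_matrix"]);print(C.round(3).tolist())
q=np.linalg.inv(C)@[.4365,-.118,.118,1];p=K@[q[0],-q[1],-q[2]];print(1.5625*p[:2]/p[2])
E
```

```text
t 1.6 pos [ 0.4131 -0.1518  0.2339] yaw 0.0733 zaxis [-0.     0.002 -1.   ]
X [ 25.8 -32.    0.1]
[[0.074, 0.956, 0.285, 0.492], [-0.997, 0.071, 0.019, -0.147], [-0.002, -0.286, 0.958, 0.403], [0.0, 0.0, 0.0, 1.0]]
[339.3244621  252.37209975]
```

View pics/w1.png

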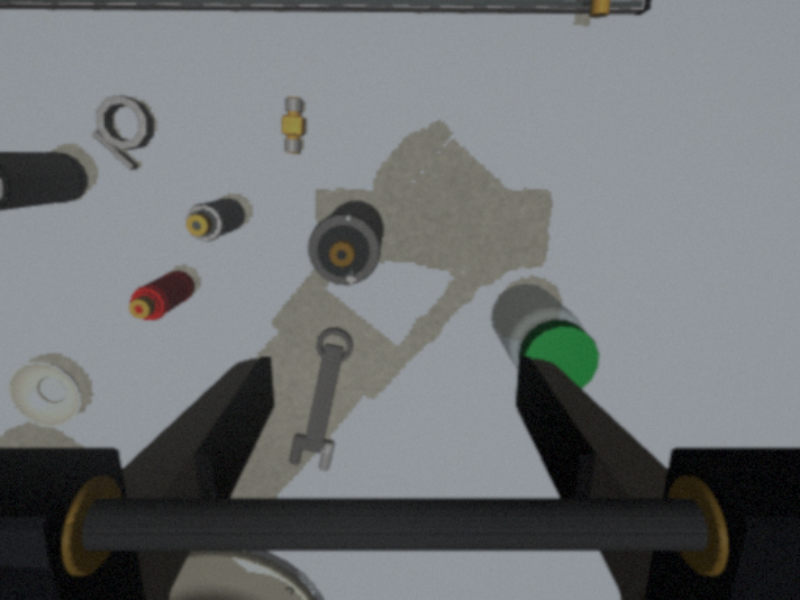

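The wrist view shows the xlarge stub at (342,253), against a predicted (339,252). That agrees.

Request:
arm_command --pt "13 -16 0 0 0 0" --pt "13 -16 0 0 0 0" --pt "0 0 0 0 0 0" --pt "0 0 0 0 0 0"

```text
time: 2.05
tool_pos: [0.4351, -0.1233, 0.2342]
tcp_rot: [0.999, 0.032, -0.001, 0.0]
contact_force: [0.2, -0.1, -0.5]
finger_gap: 0.0917
grasp_force: 0.0
```

```bash
python3 go.py X
```

```text
t 2.05 pos [ 0.4351 -0.1233  0.2342] yaw 0.0643 zaxis [-0.001 -0.    -1.   ]
X [ 1.7 -5.2 -0. ]
```

Request:
arm_command --pt "2 -5 20 0 0 0" --pt "0 0 35 0 0 0" --pt "0 0 35 0 0 0" --pt "0 0 35 0 0 0" --pt "0 0 30 0 0 0" --pt "0 0 16 0 0 0" --pt "0 0 8 0 0 0" --pt "0 0 0 0 0 0"

```text
time: 2.85
tool_pos: [0.4364, -0.1178, 0.0548]
tcp_rot: [1.0, 0.031, -0.001, -0.0]
contact_force: [-0.7, -0.0, -0.2]
finger_gap: 0.0919
grasp_force: 0.0
```

Request:
arm_command --pt "0 0 0 0 0 0" --pt "0 0 0 0 0 0" --pt "0 0 0 0 0 0" --pt "0 0 0 0 0 0" --pt "0 0 0 0 0 0" --pt "0 0 0 0 0 0" --jaw -1 --newtons 25

```text
time: 3.45
tool_pos: [0.4375, -0.1172, 0.0557]
tcp_rot: [0.999, 0.032, 0.0, 0.0]
contact_force: [0.2, -0.1, 0.4]
finger_gap: 0.0461
grasp_force: 0.0
```

```bash
python3 go.py X P4
```

```text
t 3.45 pos [ 0.4375 -0.1172  0.0557] yaw 0.064 zaxis [ 0. -0. -1.]
X [-1.   0.8 -0. ]
P4 [ 196.6 -222.6   -0. ]
```

Request:
arm_command --pt "0 0 0 0 0 0" --pt "0 0 0 0 0 0" --pt "0 0 0 0 0 0" --pt "0 0 -10 0 0 0" --pt "0 0 -20 0 0 0" --pt "0 0 -25 0 0 0" --pt "0 0 -25 0 0 0" --pt "0 0 0 0 0 0" --jaw -1 --newtons 40

```text
time: 4.25
tool_pos: [0.4393, -0.118, 0.1386]
tcp_rot: [0.999, 0.032, 0.003, 0.001]
contact_force: [0.8, -0.4, -5.6]
finger_gap: 0.0423
grasp_force: 40.0
```

Request:
arm_command --pt "10 -12 0 0 0 0" --pt "22 -24 0 0 0 0" --pt "26 -30 0 0 0 0" --pt "26 -30 0 0 0 0" --pt "26 -30 0 0 0 0" --pt "26 -30 0 0 0 0" --pt "26 -30 0 0 0 0" --pt "20 -22 0 0 0 0" --pt "10 -12 0 0 0 0" --pt "3 -3 0 0 0 0" --pt "0 0 0 0 0 0" --pt "0 0 0 0 0 0"

```text
time: 5.45
tool_pos: [0.6167, 0.117, 0.1345]
tcp_rot: [0.999, 0.032, -0.001, 0.0]
contact_force: [-0.1, -0.6, -5.2]
finger_gap: 0.0425
grasp_force: 40.0
```

```bash
python3 go.py P4
python3 - <<'E'
from station import manip
from h import *
m=manip.get_image("scene");cv2.imwrite("pics/s1.png",cv2.convertScaleAbs(cv2.resize(m["frame"],(800,600),interpolation=cv2.INTER_CUBIC),alpha=1.5))
E
```

```text
t 5.45 pos [0.6167 0.117  0.1345] yaw 0.0632 zaxis [-0.002 -0.    -1.   ]
P4 [ 2.8 -0.4 -0. ]
```

View pics/s1.png

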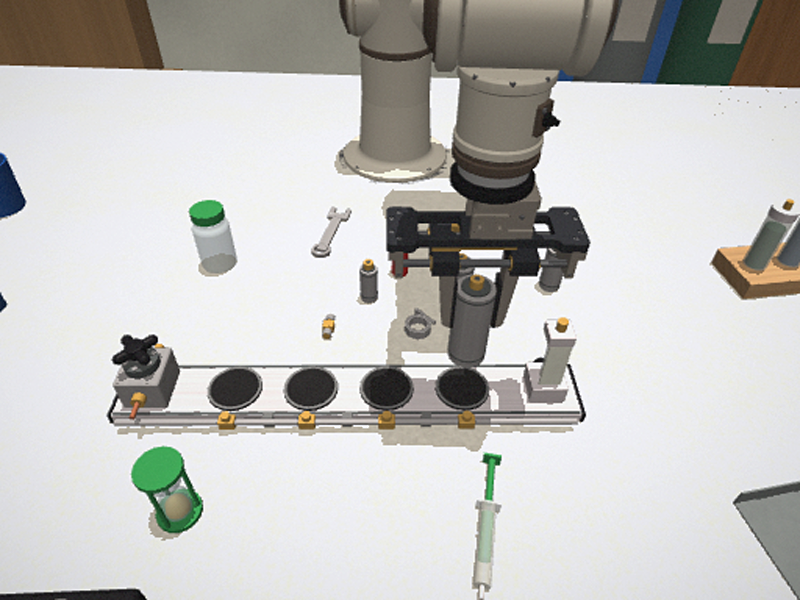

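X is held upright over the pad at (463,388). I'll correct by 3 mm and lower it.

Request:
arm_command --pt "3 0 10 0 0 0" --pt "0 0 20 0 0 0" --pt "0 0 15 0 0 0" --pt "0 0 8 0 0 0" --pt "0 0 3 0 0 0" --pt "0 0 0 0 0 0" --pt "0 0 0 0 0 0"

```text
time: 6.2
tool_pos: [0.6215, 0.118, 0.0805]
tcp_rot: [0.999, 0.032, 0.001, 0.0]
contact_force: [0.5, 0.5, -5.6]
finger_gap: 0.0422
grasp_force: 40.0
```

```bash
python3 go.py P4
python3 - <<'E'
from station import manip
from h import *
m=manip.get_image("scene");q=brass(m["frame"],470/1.5625,305/1.5625,11);print(np.array(q)*1.5625,atz(m,*q,.139))
cv2.imwrite("pics/s2.png",cv2.convertScaleAbs(cv2.resize(m["frame"][140:280,200:390],(800,590),interpolation=cv2.INTER_CUBIC),alpha=1.5))
E
```

```text
t 6.2 pos [0.6215 0.118  0.0805] yaw 0.0637 zaxis [ 0.002  0.    -1.   ]
P4 [-2.1  0.3 -0. ]
[471.32964199 315.04550971] [0.6130808  0.11826307]
```

View pics/s2.png

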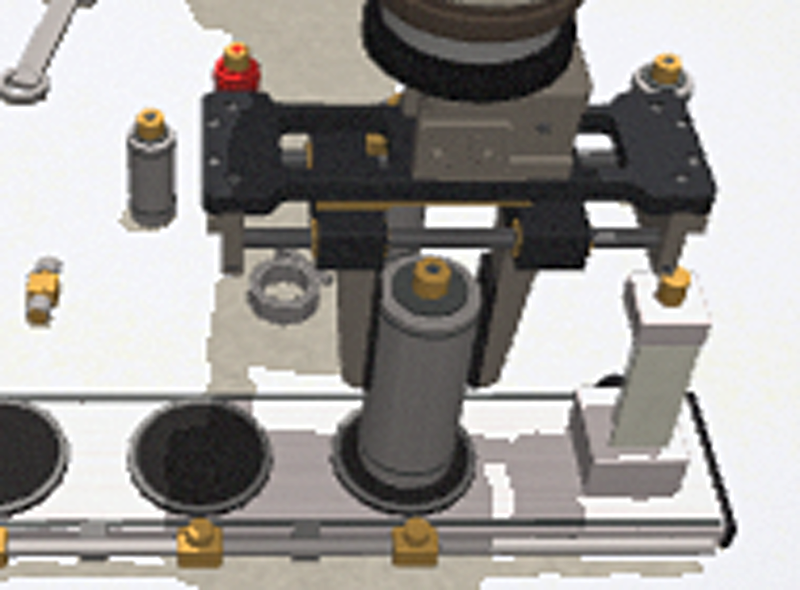

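X is just above the pad at crop (408,470). The pad centre is near (403,455), so I'll set it down.

Request:
arm_command --pt "-1 0 3 0 0 0" --pt "0 0 2 0 0 0" --pt "0 0 1 0 0 0" --pt "0 0 0 0 0 0"

```text
time: 6.65
tool_pos: [0.6202, 0.1179, 0.0748]
tcp_rot: [0.999, 0.032, 0.0, 0.0]
contact_force: [-3.2, -0.3, 4.7]
finger_gap: 0.0424
grasp_force: 40.0
```

```bash
python3 go.py P4
```

```text
t 6.65 pos [0.6202 0.1179 0.0748] yaw 0.0639 zaxis [ 0.001 -0.    -1.   ]
P4 [-0.7  0.4 -0. ]
```

Request:
arm_command --pt "0 0 0 0 0 0" --pt "0 0 0 0 0 0" --pt "0 0 0 0 0 0" --pt "0 0 -5 0 0 0" --pt "0 0 -20 0 0 0" --pt "0 0 -30 0 0 0" --pt "0 0 -35 0 0 0" --pt "0 0 -10 0 0 0" --pt "0 0 0 0 0 0" --jaw 0.5

```text
time: 7.55
tool_pos: [0.6213, 0.1179, 0.1759]
tcp_rot: [0.999, 0.032, 0.002, 0.0]
contact_force: [0.2, -0.8, -1.1]
finger_gap: 0.0689
grasp_force: 0.0
```

```bash
python3 go.py L
python3 - <<'E'
from station import manip
from h import *
m=manip.get_image("scene");q=brass(m["frame"],302,206,7);print(np.array(q),atz(m,*q,.133))
E
```

```text
t 7.55 pos [0.6213 0.1179 0.1759] yaw 0.0638 zaxis [ 0.005  0.    -1.   ]
L [-161.7   -6.9   -0.8]
[301.4766147  206.77683742] [0.61976284 0.11825962]
```

X stands at (0.620, 0.118), on the pad centre. L next.

Request:
arm_command --pt "-15 0 0 0 0 0" --pt "-30 -1 0 0 0 0" --pt "-35 -2 0 0 0 0" --pt "-35 -2 0 0 0 0" --pt "-25 -1 0 0 0 0" --pt "-15 -1 0 0 0 0" --pt "-6 0 0 0 0 0" --pt "0 0 0 0 0 0" --pt "0 0 0 0 0 0" --jaw 1

```text
time: 8.5
tool_pos: [0.4589, 0.1146, 0.173]
tcp_rot: [0.999, 0.032, -0.0, -0.0]
contact_force: [0.4, -0.3, -0.1]
finger_gap: 0.0916
grasp_force: 0.0
```

```bash
python3 go.py L
```

```text
t 8.5 pos [0.4589 0.1146 0.173 ] yaw 0.0636 zaxis [-0.001  0.    -1.   ]
L [ 0.6  0.1 -0. ]
```

Request:
arm_command --pt "0 0 15 0 0 0" --pt "0 0 30 0 0 0" --pt "0 0 35 0 0 0" --pt "0 0 25 0 0 0" --pt "0 0 13 0 0 0" --pt "0 0 7 0 0 0" --pt "0 0 0 0 0 0"

```text
time: 9.2
tool_pos: [0.4589, 0.1146, 0.0484]
tcp_rot: [0.999, 0.032, -0.0, -0.0]
contact_force: [-0.3, 0.3, -0.5]
finger_gap: 0.0918
grasp_force: 0.0
```

Request:
arm_command --pt "0 0 0 0 0 0" --pt "0 0 0 0 0 0" --pt "0 0 0 0 0 0" --pt "0 0 0 0 0 0" --pt "0 0 0 0 0 0" --pt "0 0 0 0 0 0" --pt "0 0 0 0 0 0" --pt "0 0 0 0 0 0" --pt "0 0 0 0 0 0" --pt "0 0 0 0 0 0" --jaw -1 --newtons 35

```text
time: 10.2
tool_pos: [0.4587, 0.1146, 0.0486]
tcp_rot: [0.999, 0.032, -0.0, -0.0]
contact_force: [-0.6, -0.3, 0.5]
finger_gap: 0.0364
grasp_force: 35.0
```

```bash
python3 go.py L P3
```

```text
t 10.2 pos [0.4587 0.1146 0.0486] yaw 0.0637 zaxis [-0.  0. -1.]
L [ 0.8  0.2 -0. ]
P3 [160.7 101.6  -0. ]
```

Request:
arm_command --pt "0 0 -10 0 0 0" --pt "0 5 -25 0 0 0" --pt "0 15 -25 0 0 0" --pt "10 25 -20 0 0 0" --pt "25 25 0 0 0 0" --pt "30 16 0 0 0 0" --pt "35 10 0 0 0 0" --pt "30 5 0 0 0 0" --pt "20 1 0 0 0 0" --pt "10 0 0 0 0 0" --pt "0 0 0 0 0 0" --pt "0 0 0 0 0 0"

```text
time: 11.4
tool_pos: [0.6241, 0.0232, 0.1282]
tcp_rot: [0.999, 0.032, -0.001, -0.0]
contact_force: [0.0, -0.5, -3.6]
finger_gap: 0.0361
grasp_force: 35.0
```

```bash
python3 go.py P3
```

```text
t 11.4 pos [0.6241 0.0232 0.1282] yaw 0.0639 zaxis [-0.002  0.    -1.   ]
P3 [ 1.5 -0.2 -0. ]
```

Request:
arm_command --pt "1 0 10 0 0 0" --pt "0 0 20 0 0 0" --pt "0 0 15 0 0 0" --pt "0 0 8 0 0 0" --pt "0 0 4 0 0 0" --pt "0 0 2 0 0 0" --pt "0 0 2 0 0 0" --pt "0 0 0 0 0 0"

```text
time: 12.2
tool_pos: [0.6262, 0.023, 0.068]
tcp_rot: [0.999, 0.032, 0.0, 0.0]
contact_force: [-0.0, -1.1, -3.4]
finger_gap: 0.0357
grasp_force: 35.0
```

```bash
python3 go.py P3
```

```text
t 12.2 pos [0.6262 0.023  0.068 ] yaw 0.0638 zaxis [ 0.001 -0.    -1.   ]
P3 [-0.7 -0.5 -0. ]
```

Request:
arm_command --pt "0 0 1.5 0 0 0" --pt "0 0 0 0 0 0"

```text
time: 12.4
tool_pos: [0.6266, 0.023, 0.0676]
tcp_rot: [0.999, 0.032, 0.001, 0.0]
contact_force: [-2.0, 0.6, 4.7]
finger_gap: 0.0359
grasp_force: 35.0
```

Request:
arm_command --pt "0 0 0 0 0 0" --pt "0 0 0 0 0 0" --pt "0 0 0 0 0 0" --pt "0 0 -5 0 0 0" --pt "0 0 -20 0 0 0" --pt "0 0 -35 0 0 0" --pt "0 0 -35 0 0 0" --pt "0 0 -10 0 0 0" --pt "0 0 0 0 0 0" --jaw 0.3

```text
time: 13.3
tool_pos: [0.6273, 0.0229, 0.1733]
tcp_rot: [0.999, 0.032, 0.002, 0.0]
contact_force: [-0.1, -0.0, 0.2]
finger_gap: 0.0595
grasp_force: 0.0
```

```bash
python3 go.py M
python3 - <<'E'
from station import manip
from h import *
m=manip.get_image("scene")
T=np.array(m["cam_to_world"]);K=np.array(m["camera_matrix"])
q=np.linalg.inv(T)@[.6255,.0235,.117,1];p=K@[q[0],-q[1],-q[2]];p=p[:2]/p[2]
q=brass(m["frame"],*p,7);print(p,np.array(q),atz(m,*q,.117))
E
```

```text
t 13.3 pos [0.6273 0.0229 0.1733] yaw 0.0638 zaxis [ 0.004 -0.001 -1.   ]
M [-216.6 -252.4   -1.2]
[246.92370062 213.08825939] [246.98909436 213.95685159] [0.62760388 0.02374968]
```

L stands at (0.6276, 0.0237), about 2 mm off centre. M next.

Request:
arm_command --pt "-12 -14 0 0 0 0" --pt "-24 -28 0 0 0 0" --pt "-30 -35 0 0 0 0" --pt "-30 -35 0 0 0 0" --pt "-30 -35 0 0 0 0" --pt "-30 -35 0 0 0 0" --pt "-30 -35 0 0 0 0" --pt "-20 -22 0 0 0 0" --pt "-10 -12 0 0 0 0" --pt "0 0 0 0 0 0" --pt "0 0 0 0 0 0" --jaw 1

```text
time: 14.45
tool_pos: [0.3937, 0.2593, 0.1696]
tcp_rot: [0.999, 0.032, -0.001, 0.001]
contact_force: [0.7, -0.2, 0.4]
finger_gap: 0.0919
grasp_force: 0.0
```

```bash
python3 go.py M
```

```text
t 14.45 pos [0.3937 0.2593 0.1696] yaw 0.0643 zaxis [-0.002 -0.001 -1.   ]
M [ 1.4 -1.6 -0. ]
```

Request:
arm_command --pt "1 -2 15 0 0 0" --pt "0 0 30 0 0 0" --pt "0 0 35 0 0 0" --pt "0 0 30 0 0 0" --pt "0 0 16 0 0 0" --pt "0 0 8 0 0 0" --pt "0 0 0 0 0 0"

```text
time: 15.15
tool_pos: [0.3948, 0.2609, 0.0358]
tcp_rot: [1.0, 0.031, -0.001, 0.0]
contact_force: [0.3, 0.3, 0.3]
finger_gap: 0.0921
grasp_force: 0.0
```

Request:
arm_command --pt "0 0 0 0 0 0" --pt "0 0 0 0 0 0" --pt "0 0 0 0 0 0" --pt "0 0 0 0 0 0" --pt "0 0 0 0 0 0" --pt "0 0 0 0 0 0" --pt "0 0 0 0 0 0" --pt "0 0 0 0 0 0" --pt "0 0 0 0 0 0" --pt "0 0 0 0 0 0" --pt "0 0 0 0 0 0" --jaw -1 --newtons 30

```text
time: 16.25
tool_pos: [0.3951, 0.2619, 0.0371]
tcp_rot: [0.999, 0.032, -0.0, 0.0]
contact_force: [0.7, -0.4, -0.5]
finger_gap: 0.0304
grasp_force: 30.0
```

```bash
python3 go.py M P2
```

```text
t 16.25 pos [0.3951 0.2619 0.0371] yaw 0.0638 zaxis [-0. -0. -1.]
M [-0.2  0.9  0. ]
P2 [214.6 347.8  -0. ]
```

Request:
arm_command --pt "0 0 -10 0 0 0" --pt "0 5 -25 0 0 0" --pt "0 15 -25 0 0 0" --pt "8 30 -20 0 0 0" --pt "14 38 0 0 0 0" --pt "14 38 0 0 0 0" --pt "14 38 0 0 0 0" --pt "14 38 0 0 0 0" --pt "14 38 0 0 0 0" --pt "16 36 0 0 0 0" --pt "22 30 0 0 0 0" --pt "26 20 0 0 0 0"

```text
time: 17.45
tool_pos: [0.5579, -0.0566, 0.1173]
tcp_rot: [1.0, 0.031, -0.0, 0.0]
contact_force: [0.1, -0.0, -2.3]
finger_gap: 0.0302
grasp_force: 30.0
```

Request:
arm_command --pt "28 12 0 0 0 0" --pt "24 6 0 0 0 0" --pt "14 3 0 0 0 0" --pt "6 0 0 0 0 0" --pt "0 0 0 0 0 0" --pt "0 0 0 0 0 0"

```text
time: 18.05
tool_pos: [0.63, -0.0703, 0.1169]
tcp_rot: [0.999, 0.032, -0.001, -0.0]
contact_force: [0.1, 0.6, -3.0]
finger_gap: 0.0302
grasp_force: 30.0
```

```bash
python3 go.py P2
```

```text
t 18.05 pos [ 0.63   -0.0703  0.1169] yaw 0.0642 zaxis [-0.001  0.    -1.   ]
P2 [ 1.4  1.2 -0. ]
```

Request:
arm_command --pt "1 1 10 0 0 0" --pt "0 0 20 0 0 0" --pt "0 0 15 0 0 0" --pt "0 0 8 0 0 0" --pt "0 0 4 0 0 0" --pt "0 0 2 0 0 0" --pt "0 0 2 0 0 0" --pt "0 0 0 0 0 0"

```text
time: 18.85
tool_pos: [0.6323, -0.0718, 0.0565]
tcp_rot: [0.999, 0.032, 0.0, 0.0]
contact_force: [-0.9, 0.3, -3.2]
finger_gap: 0.0301
grasp_force: 30.0
```

```bash
python3 go.py P2
```

```text
t 18.85 pos [ 0.6323 -0.0718  0.0565] yaw 0.0638 zaxis [ 0.001 -0.    -1.   ]
P2 [-0.7 -0.4 -0. ]
```

Request:
arm_command --pt "0 0 1.5 0 0 0" --pt "0 0 0 0 0 0"

```text
time: 19.05
tool_pos: [0.6327, -0.0719, 0.0561]
tcp_rot: [0.999, 0.032, 0.001, 0.0]
contact_force: [-1.3, 0.2, 4.4]
finger_gap: 0.0304
grasp_force: 30.0
```

Request:
arm_command --pt "0 0 0 0 0 0" --pt "0 0 0 0 0 0" --pt "0 0 0 0 0 0" --pt "0 0 -5 0 0 0" --pt "0 0 -20 0 0 0" --pt "0 0 -35 0 0 0" --pt "0 0 -35 0 0 0" --pt "0 0 -10 0 0 0" --pt "0 0 0 0 0 0" --jaw 0.2

```text
time: 19.95
tool_pos: [0.6333, -0.0721, 0.1618]
tcp_rot: [0.999, 0.032, 0.002, 0.001]
contact_force: [-0.4, 0.8, -0.7]
finger_gap: 0.0551
grasp_force: 0.0
```

```bash
cat > chk.py <<'E'
import sys
from station import manip
from h import *
m=manip.get_image("scene");T=np.array(m["cam_to_world"]);K=np.array(m["camera_matrix"])
for a in sys.argv[1:]:
    x,y,z=map(float,a.split(","));q=np.linalg.inv(T)@[x,y,z,1];p=K@[q[0],-q[1],-q[2]];p=p[:2]/p[2]
    q=brass(m["frame"],*p,7);print(p,np.array(q),atz(m,*q,z))
E
python3 go.py S;python3 chk.py .6315,-.0715,.101 .44,-.0155,.066
```

```text
t 19.95 pos [ 0.6333 -0.0721  0.1618] yaw 0.0638 zaxis [ 0.004 -0.001 -1.   ]
S [-189.3  -68.8   -0.9]
[193.93712113 219.30175235] [193.79229025 219.56190476] [ 0.63214415 -0.07165113]
[234.86124097 168.26030936] [235.45927602 168.63197587] [ 0.441225   -0.01404734]
```

M is placed within 1 mm. S last.

Request:
arm_command --pt "-15 -5 0 0 0 0" --pt "-30 -10 0 0 0 0" --pt "-35 -13 0 0 0 0" --pt "-35 -13 0 0 0 0" --pt "-35 -13 0 0 0 0" --pt "-24 -9 0 0 0 0" --pt "-12 -5 0 0 0 0" --pt "-3 -1 0 0 0 0" --pt "0 0 0 0 0 0" --pt "0 0 0 0 0 0" --jaw 0.6

```text
time: 21.0
tool_pos: [0.4391, -0.015, 0.159]
tcp_rot: [0.999, 0.032, -0.0, -0.0]
contact_force: [-0.6, 0.0, 0.9]
finger_gap: 0.0741
grasp_force: 0.0
```

```bash
python3 go.py S
```

```text
t 21.0 pos [ 0.4391 -0.015   0.159 ] yaw 0.0636 zaxis [-0.001  0.    -1.   ]
S [ 0.9  0.5 -0. ]
```

Request:
arm_command --pt "1 0 15 0 0 0" --pt "0 0 30 0 0 0" --pt "0 0 35 0 0 0" --pt "0 0 30 0 0 0" --pt "0 0 17 0 0 0" --pt "0 0 9 0 0 0" --pt "0 0 0 0 0 0"

```text
time: 21.7
tool_pos: [0.4394, -0.0147, 0.0225]
tcp_rot: [0.999, 0.032, -0.001, -0.0]
contact_force: [-0.7, -0.9, 0.3]
finger_gap: 0.0734
grasp_force: 0.0
```

Request:
arm_command --pt "0 0 0 0 0 0" --pt "0 0 0 0 0 0" --pt "0 0 0 0 0 0" --pt "0 0 0 0 0 0" --pt "0 0 0 0 0 0" --pt "0 0 0 0 0 0" --pt "0 0 0 0 0 0" --pt "0 0 0 0 0 0" --pt "0 0 0 0 0 0" --pt "0 0 0 0 0 0" --pt "0 0 0 0 0 0" --jaw -1 --newtons 25

```text
time: 22.8
tool_pos: [0.44, -0.0149, 0.0237]
tcp_rot: [0.999, 0.032, 0.0, 0.0]
contact_force: [-0.4, -1.1, 1.5]
finger_gap: 0.0243
grasp_force: 25.0
```

```bash
python3 go.py S P1
```

```text
t 22.8 pos [ 0.44   -0.0149  0.0237] yaw 0.0638 zaxis [ 0. -0. -1.]
S [-0.1  0.6  0. ]
P1 [1.874e+02 1.634e+02 1.000e-01]
```

Request:
arm_command --pt "0 0 -10 0 0 0" --pt "0 5 -25 0 0 0" --pt "0 15 -25 0 0 0" --pt "8 30 -20 0 0 0" --pt "14 35 0 0 0 0" --pt "20 33 0 0 0 0" --pt "30 22 0 0 0 0" --pt "35 14 0 0 0 0" --pt "35 7 0 0 0 0" --pt "28 2 0 0 0 0" --pt "13 0 0 0 0 0" --pt "4 0 0 0 0 0"

```text
time: 24.0
tool_pos: [0.6378, -0.1653, 0.1035]
tcp_rot: [0.999, 0.032, -0.0, -0.0]
contact_force: [-0.7, 0.6, -2.1]
finger_gap: 0.024
grasp_force: 25.0
```

Request:
arm_command --pt "0 0 0 0 0 0" --pt "0 0 0 0 0 0"

```text
time: 24.2
tool_pos: [0.636, -0.1654, 0.1035]
tcp_rot: [0.999, 0.032, -0.001, -0.0]
contact_force: [-0.3, 0.6, -1.3]
finger_gap: 0.0245
grasp_force: 25.0
```

```bash
python3 go.py P1
```

```text
t 24.2 pos [ 0.636  -0.1654  0.1035] yaw 0.0638 zaxis [-0.001  0.    -1.   ]
P1 [ 1.4  0.7 -0. ]
```

Request:
arm_command --pt "1 0.5 10 0 0 0" --pt "0 0 20 0 0 0" --pt "0 0 15 0 0 0" --pt "0 0 8 0 0 0" --pt "0 0 4 0 0 0" --pt "0 0 2 0 0 0" --pt "0 0 2 0 0 0" --pt "0 0 0 0 0 0"

```text
time: 25.0
tool_pos: [0.6383, -0.1661, 0.043]
tcp_rot: [0.999, 0.032, 0.0, 0.0]
contact_force: [1.2, -0.1, -1.5]
finger_gap: 0.0242
grasp_force: 25.0
```

Request:
arm_command --pt "0 0 1 0 0 0" --pt "0 0 0 0 0 0"

```text
time: 25.2
tool_pos: [0.6385, -0.1662, 0.0427]
tcp_rot: [0.999, 0.032, 0.001, 0.0]
contact_force: [-1.7, 0.0, 2.5]
finger_gap: 0.0239
grasp_force: 25.0
```

```bash
python3 go.py P1
```

```text
t 25.2 pos [ 0.6385 -0.1662  0.0427] yaw 0.0639 zaxis [ 0.001 -0.001 -1.   ]
P1 [-1.  -0.3 -0. ]
```

Request:
arm_command --pt "0 0 0 0 0 0" --pt "0 0 0 0 0 0" --pt "0 0 0 0 0 0" --pt "0 0 -5 0 0 0" --pt "0 0 -20 0 0 0" --pt "0 0 -35 0 0 0" --pt "0 0 -35 0 0 0" --pt "0 0 -35 0 0 0" --pt "0 0 -20 0 0 0" --pt "0 0 0 0 0 0" --pt "0 0 0 0 0 0" --jaw 0.1

```text
time: 26.3
tool_pos: [0.6378, -0.1659, 0.1911]
tcp_rot: [0.999, 0.032, -0.0, -0.0]
contact_force: [0.3, 1.0, -1.2]
finger_gap: 0.0503
grasp_force: 0.0
```

Request:
arm_command --pt "-20 0 0 0 0 0" --pt "-40 0 0 0 0 0" --pt "-45 0 0 0 0 0" --pt "-45 0 0 0 0 0" --pt "-40 0 0 0 0 0" --pt "-20 0 0 0 0 0" --pt "0 0 0 0 0 0" --pt "0 0 0 0 0 0" --pt "0 0 0 0 0 0"

```text
time: 27.2
tool_pos: [0.429, -0.1792, 0.191]
tcp_rot: [0.999, 0.032, -0.0, -0.0]
contact_force: [0.0, 0.6, 0.3]
finger_gap: 0.0504
grasp_force: 0.0
```

```bash
python3 chk.py .6375,-.166,.085 .6315,-.0715,.101 .6255,.0235,.117 .6195,.1175,.133
python3 - <<'E'
from station import manip
import cv2
for n in("top","scene"):
    m=manip.get_image(n);cv2.imwrite(f"pics/{n}9.png",cv2.convertScaleAbs(cv2.resize(m["frame"],(800,600),interpolation=cv2.INTER_CUBIC),alpha=1.5))
print(manip.observe()["contact_force"])
E
```

```text
[142.8412133  225.33786499] [142.67436057 225.18621335] [ 0.63715475 -0.16640417]
[193.93712113 219.30175235] [193.74834854 218.9153822 ] [ 0.63058624 -0.0719991 ]
[246.92370062 213.08825939] [247.00274977 213.2517568 ] [0.62588952 0.02366482]
[301.03156036 206.65036546] [301.54296273 206.05451186] [0.61797734 0.11845786]
[ 0.5951722  -0.06441266  0.1915396 ]
```

View pics/top9.png

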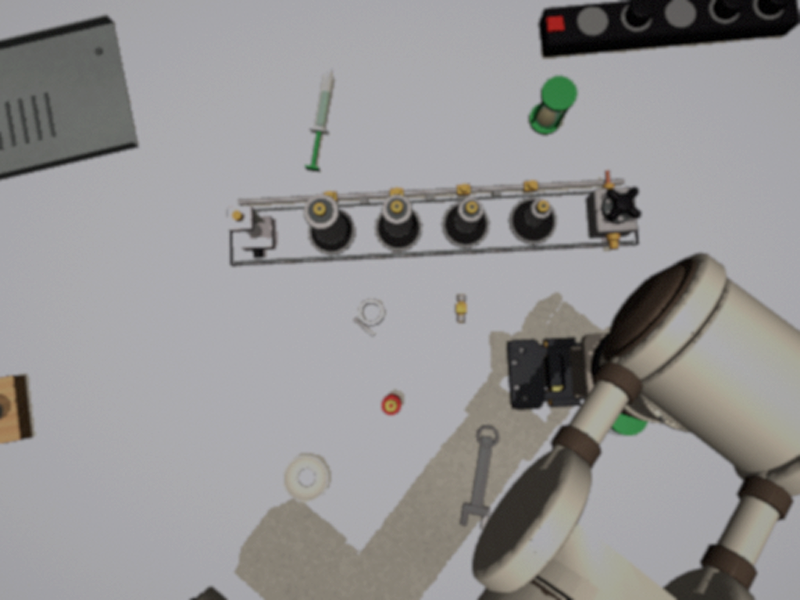

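View pics/scene9.png

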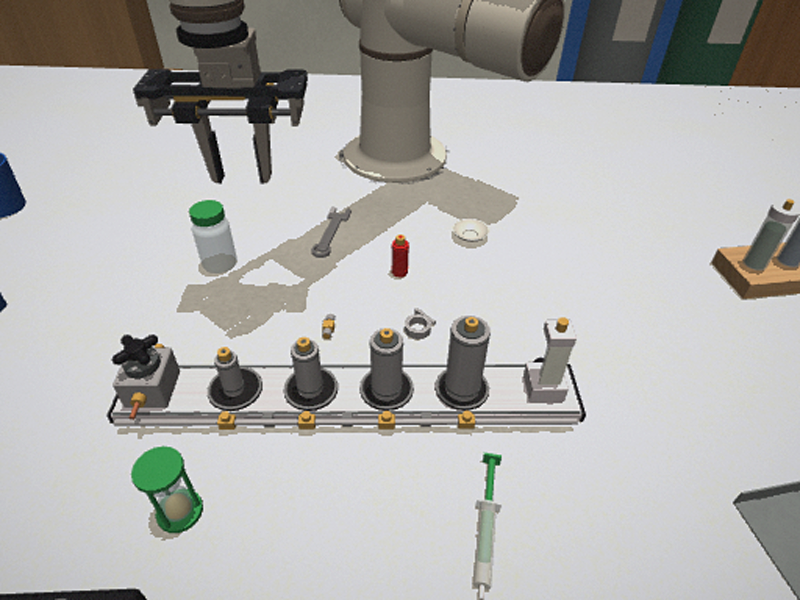

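All four stand centred on their pads: S (224,350) next to the inlet, then M (305,343), L (387,335) and X (471,323). The jar at (207,213) and the red look-alike at (400,240) have not moved.

```bash
python3 -c "
from station import manip
print(manip.sign_off())"
```

```text
the job is handed in; nothing more can be done
None
```

All four cylinders stand upright on the purge rail, smallest next to the inlet valve and largest at the flowmeter end, each measured within about 2 mm of its pad's centre; none was knocked over, the glass jar was left in place, and the job is handed in (no verdict was returned).

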